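Roll the pin tube into its V-rest

ROBOT

A 6-joint arm with a two-finger parallel gripper is mounted at the origin on the work surface. World frame = base frame: x ahead of the robot, y to its left, z up, the work surface at z = 0. Lengths are in m, angles in rad, forces in N, time in s.
With the tool pointing down it reaches from about 0.3 to 0.75 m from the base axis. Payload 8.5 kg.
Tool frame: the origin (TCP) lies midway between the tips of the shut fingers; the grasp point (between the pads) lies r.hold_point_z behind it (r.hold_point_z is the distance from the TCP to the grasp point, in m); z points along the fingers, x is the direction in which the jaws open and shut, and the axes are right-handed (so a half turn about z gives the same grasp; the last joint's range is limited). The gripper opens to 85 mm and grips with 20 to 120 N. Pads are 22 mm wide; open, the fingers measure 114 mm over their backs; the gripper's body (76 mm by 85 mm) begins 54 mm behind the grasp point. The pads swing forward as they close: fully open they stand 13 mm farther back than shut.
Start: joints at [-1.551, 0.381, 1.297, -0, 1.464, -0.215], TCP at [0.128, -0.535, 0.231] pointing down, gripper open.
Joint ranges: [-3.11, 3.11], [-0.89, 2.33], [0.22, 2.48], [-1.42, 4.56], [0.17, 2.85], [-2.88, 2.88]. Speed limits (rad/s): [2.39, 2.39, 3.14, 3.14, 3.14, 3.14].

INTERFACE

Orientations are given as a rotation vector (axis times angle).
In Python, from station import r gives the robot as it stands.
- The arm moves only by the tool arm_command, never from a script. Its argument "moves" is a list of rows, each an object with "slide": the shift along the world's x, y, z in m, a list of three; "angular": the turn, a rotation vector about the world's x, y, z in rad, a list of three. A call has 1 to 12 rows; each row shifts and turns the commanded pose from where the row before left it; what a row does not reach is not made up. A row lasts 1/8 s, in which the tool goes at most 62.5 mm and 10.7 degrees, less where a joint would pass 70% of its speed; a pose out of reach is approached as far as the arm can. A call with a gripper value outside its range is refused whole. "grip" is the finger opening in m, from 0 to 0.0854, set as the call begins (left out, the last holds). The fingers move at their own pace and stop on an object; "force" is the grip in N (left out, the last holds). Time passes only in rows, so rows that do not move let the fingers close. It gives the time, the measured TCP pose, the force and the opening at its end, in the units of the state.
- r.get_state(): the state, without advancing time (a new reading comes with each control period).
- r.snapshot(name): name is "scene" or "top"; returns (picture, depth): 420x560x3 uint8, red, green, blue; 420x560 float32, m along the optical axis (not along the pixel's ray), 0 where there is no reading.
- r.camera_params(name): a dict with "mtx" (3x3 intrinsics, pixels), "k1" (the pictures are not rectified: a ray, as slopes to the right and down, at radius r is drawn at 1 + k1 r^2 times it, then the intrinsics apply), "eye" and "rotation" of the camera in the world. Camera axes: x right, y up, looking along -z (the intrinsics and any distortion apply to the point x, -y, -z); pixel columns grow to the right and rows downward; lengths in m; the calibration is good to about 2 mm. A picture is of the moment at which its call begins. camera_params takes no time and is no camera call.
- r.job_done(): hands the job in, once; it reports no verdict.
The state is a dict: "time": time; "joint_pos": joint angles; "joint_velocities": joint speeds; "tau": joint torques, N m; "tcp_pos": TCP position; "eef_rot": TCP orientation; "wrist_force": force on the tool from outside, world axes, zero at the start; "torque": the same for the moment, N m; "opening": finger opening in m.
Only numpy, scipy, OpenCV 4.12 (cv2) and the standard library are available. Lean on these libraries where they do the work, as an engineer would, in place of code of your own. Each camera call takes 0.05 s, during which the arm holds its last target. There are 200 camera calls.

TASK

The steel pin tube lies loose on the clinic counter and could roll off. With the fingertips, push it so that it rolls along the counter, up the ramp and into the groove of the blue V-rest, where it must lie settled with an end sticking out on each side, and let go of it. It must turn as it goes: do not pick it up or drag it along without rolling, and leave all the other things where they stand.

Things in the scene. Friction and masses are not known exactly. Their poses are not given: they have to be found in the camera images.
- tube: closed steel pin tube, green end caps, coloured lines along it: a plain round bar 40 mm in diameter, 180 mm long, 0.3 to 0.54 kg, loose. Origin at its centre, 20 mm above the counter at the start; y runs along it; x and z turn as it rolls (z up at the start). Rolls freely on the flat; gripping pads drag on it: pressed on its upper half it jams, pushed below its middle it rolls well
- seat (a point): centre of the seated tube in the blue plastic V-rest (fixed), 25 mm above the counter. +x is level, the direction in which the tube rolls in; z up; y along the groove. The rest is 110 mm wide along y: 35 mm of a centred tube sticks out at each end. Groove floor 2 mm above the counter, faces sloping 30 degrees; the back stop, 48 mm high, stands from x = 26.5 to 36.5 mm
- ramp_foot (a point): middle of the front edge of the V-rest's ramp, at counter level, 90 mm before the seat; axes as the seat's. From here the ramp rises along +x for 76 mm to a crest 10 mm high (tube's centre then 30 mm high); beyond it the tube drops 5 mm into the groove by itself. The tube starts 110 to 170 mm before this edge, up to 0.22 rad askew
- bottle: bystander, to be left alone: small amber glass bottle, 44 mm across, 85 mm tall, standing behind the V-rest; origin at the centre of its underside
- canister: bystander, to be left alone: steel canister with lid, 84 mm across, 110 mm tall; origin at the centre of its underside
- bowl: bystander, to be left alone: shallow steel bowl, 100 mm across, 40 mm tall; origin at the centre of its underside
- driver: bystander, to be left alone: screwdriver with a blue handle, lying down, along its x axis, about 200 mm long and 30 mm thick
- tape: bystander, to be left alone: yellow roll (ring), 76 mm across, 50 mm tall; origin at the centre of its underside
- tub: bystander, to be left alone: white open tub, 130 x 170 mm, 60 mm tall; origin at the centre of its underside
- pot: bystander, to be left alone: white pot with a red cap, 52 mm across, 60 mm tall; origin at the centre of its underside
Not all that is in view belongs to the job. Leave any purple or red look-alike of the tube alone.

How it is judged:
By the outcome, as a careful person would: the job done as asked, in the order asked, and still so for the second after the job is handed in, with the robot touching nothing.
It also fails if it takes over 45 s, if anything falls off the work surface, if the arm or the gripper's body presses on something with over 40 N, if the wrist force passes 120 N, or if a joint passes its speed limit or range.

## Working session

There is one attempt and no reset: what is moved stays moved. The work goes in short steps, Python scripts to look and compute and a tool call to move; the robot and the scene stay as the last step left them, time stands still between calls to the robot, and variables do not carry over. Pictures are saved under pics/ and viewed, about 8 in all and at most 12, crops included, and the job is handed in when it is done.

Besides the shell and the picture viewer there is one more tool, called after "Emit:" by a JSON object that holds its "api" and its "payload". arm_command: Moves the arm, as the interface text tells. Its arguments: {"type":"object","properties":{"moves":{"type":"array","items":{"type":"object","properties":{"slide":{"type":"array","items":{"type":"number"}},"angular":{"type":"array","items":{"type":"number"}}}}},"grip":{"type":"number"},"force":{"type":"number"}},"required":["moves"]}

```bash
mkdir -p pics; ls
python3 - <<'E'
from station import r
import cv2,numpy as np
for n in("scene","top"):
    p,d=r.snapshot(n); cv2.imwrite(f"pics/{n}0.png",p[:,:,::-1]); np.save(f"{n}0.npy",d); print(n,r.camera_params(n))
print(r.get_state(), r.hold_point_z)
E
```

```text
pics
scene {'mtx': array([[497.1338188 ,   0.        , 278.9377509 ],
       [  0.        , 497.1338188 , 202.12060447],
       [  0.        ,   0.        ,   1.        ]]), 'k1': -0.0704932100083, 'eye': array([ 1.35271721, -0.68441846,  0.83891048]), 'rotation': array([0.86733565, 0.43155178, 0.79820343])}
top {'mtx': array([[487.04929252,   0.        , 279.73457578],
       [  0.        , 487.04929252, 221.90602668],
       [  0.        ,   0.        ,   1.        ]]), 'k1': 0.009197488512128002, 'eye': array([ 0.28003316, -0.01950017,  1.43003324]), 'rotation': array([ 0.12803056, -0.11962957, -1.58779042])}
{'time': 0.1, 'joint_pos': array([-1.55132835e+00,  3.81134774e-01,  1.29813154e+00, -4.37310029e-06,
        1.46358895e+00, -2.15284846e-01]), 'joint_velocities': array([-0.0009282 , -0.00171226, -0.00282122, -0.0001169 , -0.00078305,
        0.00067437]), 'tau': array([ 2.95014768e-03, -4.49220014e+01, -2.31653541e+01, -2.16681938e-04,
        3.72544382e-03,  5.01512176e-06]), 'tcp_pos': array([ 0.12793123, -0.53466085,  0.23078823]), 'eef_rot': array([-2.46553927e+00,  1.94540639e+00,  1.26349657e-03]), 'wrist_force': array([-1.37441481,  0.0882228 , -0.74213535]), 'torque': array([-0.03176062,  0.02616203, -0.01946496]), 'opening': 0.08546304319735602} 0.0187
```

View pics/top0.png

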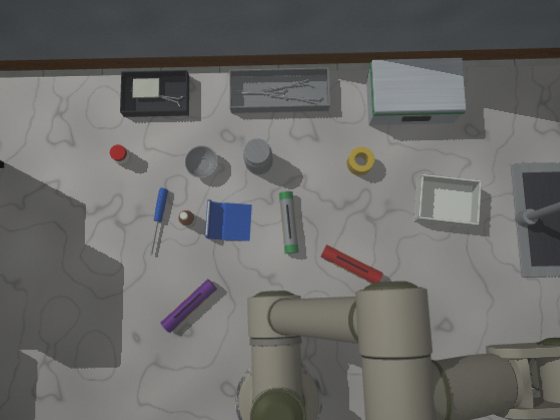

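View pics/scene0.png

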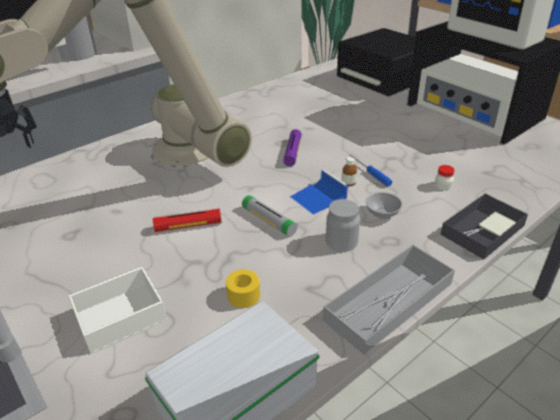

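Candidates for the tube: the steel bar with green caps at top (289,222), the purple bar (189,306) and the red bar (352,264). I choose the green-capped one. The blue rest is at (229,221) with its back stop on the left, so rolling goes left in the picture. Next I measure both.

```bash
cat > h.py <<'E'
import cv2,numpy as np
from scipy.spatial.transform import Rotation as R
from station import r
def snap(n):
    p,d=r.snapshot(n); return np.ascontiguousarray(p[:,:,::-1]),d
def ray(n,uv):
    c=r.camera_params(n); uv=np.array(uv,float).reshape(-1,1,2)
    k=np.array([c['k1'],0,0,0,0.])
    q=cv2.undistortPoints(uv,c['mtx'],k)[:,0]
    return c['eye'],R.from_rotvec(c['rotation']).apply(np.c_[q[:,0],-q[:,1],-np.ones(len(q))])
def plane(n,uv,z):
    e,d=ray(n,uv); return e+d*((z-e[2])/d[:,2])[:,None]
def pts(n,m,d):
    v,u=np.nonzero(m&(d>0)); e,q=ray(n,np.c_[u,v]); return e+q*d[v,u][:,None]
def mask(img,lo,hi): return cv2.inRange(cv2.cvtColor(img,cv2.COLOR_BGR2HSV),lo,hi)>0
def caps(n,img,d,box=None):
    m=mask(img,(45,90,40),(80,255,255))
    if box: b=np.zeros_like(m); b[box[1]:box[3],box[0]:box[2]]=1; m&=b
    k,l,s,c=cv2.connectedComponentsWithStats(m.astype(np.uint8))
    return [(c[i],s[i,4],pts(n,l==i,d)) for i in range(1,k) if s[i,4]>25]
E
python3 - <<'E'
from h import *
np.set_printoptions(precision=4,suppress=True)
img={};
for n,box in(("top",(260,180,320,270)),("scene",(220,180,310,250))):
    im,d=snap(n); img[n]=im
    print(n)
    for c,a,P in caps(n,im,d,box): print(c,a,plane(n,c,.03 if n=="top" else .025),P.mean(0),P.max(0))
    m=mask(im,(100,120,40),(125,255,255))
    b=np.zeros_like(m)
    if n=="top": b[190:255,200:258]=1
    else: b[165:215,285:350]=1
    m&=b; P=pts(n,m,d); print("blue",m.sum(),np.percentile(P,[1,50,99],axis=0))
    if n=="top":
        # ramp/wall
        w=P[:,2]>.035; print("wall",w.sum(),P[w].mean(0)); 
        print("rect",cv2.minAreaRect(P[:,:2].astype(np.float32)))
        rm=P[:,2]<.02; print("low rect",cv2.minAreaRect(P[rm][:,:2].astype(np.float32)))
        cn=max(cv2.findContours(m.astype(np.uint8),0,2)[0],key=cv2.contourArea)
        q=cv2.approxPolyDP(cn,3,True)[:,0]; print(np.c_[q,plane(n,q,0.)])
    x0,y0,x1,y1=(190,170,330,275) if n=="top" else (220,150,350,250)
    img[n]=cv2.resize(im[y0:y1,x0:x1],None,fx=5 if n=="top" else 4.6,fy=5 if n=="top" else 4.6)[:300*2,:700]
cv2.imwrite("pics/crop1.png",cv2.resize(img["top"],(700,525)))
E
```

```text
top
[285.0145 194.8116] 69 [[ 0.5823 -0.0314  0.03  ]] [ 0.5806 -0.0313  0.0379] [ 0.5891 -0.0165  0.0441]
[289.8816 248.1579] 76 [[ 0.4248 -0.042   0.03  ]] [ 0.424  -0.0419  0.0373] [ 0.4337 -0.0277  0.0468]
blue 1407 [[ 0.458   0.0743 -0.0052]
 [ 0.5111  0.1326  0.0057]
 [ 0.5656  0.189   0.0184]]
wall 3 [0.4982 0.1942 0.0453]
rect ((0.5117961764335632, 0.13377803564071655), (0.11978405714035034, 0.10720555484294891), 85.65677642822266)
low rect ((0.5117073059082031, 0.13206180930137634), (0.1163443922996521, 0.10723351687192917), 85.48406982421875)
[[212.     203.       0.5684   0.1874   0.    ]
 [209.     237.       0.466    0.1961   0.    ]
 [248.     240.       0.4547   0.0808   0.    ]
 [250.     205.       0.5599   0.0737   0.    ]]
scene
[246.2833 200.85  ] 60 [[ 0.4173 -0.0498  0.025 ]] [ 0.4272 -0.0565  0.0336] [ 0.4394 -0.0357  0.0425]
[285.8 225.5] 90 [[ 0.5741 -0.0382  0.025 ]] [ 0.5821 -0.0448  0.0332] [ 0.595  -0.023   0.0421]
blue 1161 [[ 0.459   0.0751 -0.0013]
 [ 0.5165  0.1444  0.0068]
 [ 0.5707  0.192   0.0439]]
```

View pics/crop1.png

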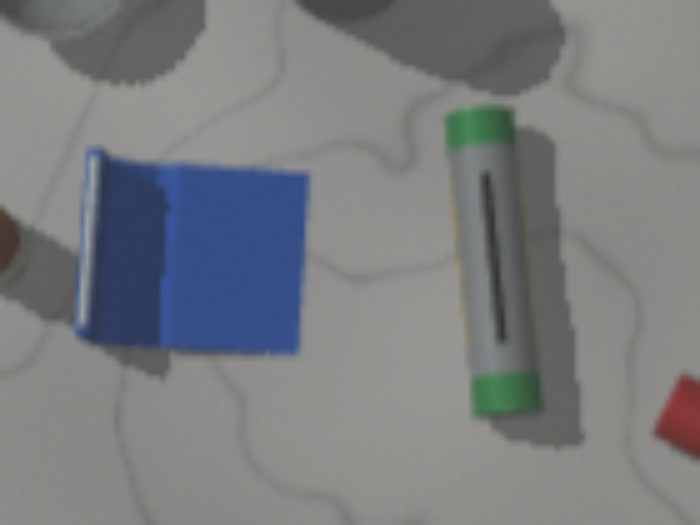

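The crop shows the green-capped tube with the ramp's front edge at crop x≈305, the back stop on the left, and the red bar well clear to the lower right.

- **Seat:** roll direction u≈(0.075, 0.997), ramp foot ≈(0.507, 0.0755), seat ≈(0.514, 0.165).
- **Tube:** centre ≈(0.503, -0.037), about 0.14 rad askew.

I'll push with the open fingers spread along the tube, fingertips tilted forward so they touch below its middle.

Emit:
{"api": "arm_command", "payload": {"moves": [{"slide": [0.031,0.037,-0.007],"angular": [0,0,0.105]},{"slide": [0.031,0.037,-0.007],"angular": [0,0,0.105]},{"slide": [0.031,0.037,-0.007],"angular": [0,0,0.105]},{"slide": [0.031,0.037,-0.007],"angular": [0,0,0.105]},{"slide": [0.031,0.037,-0.007],"angular": [0,0,0.105]},{"slide": [0.031,0.037,-0.007],"angular": [0,0,0.105]},{"slide": [0.031,0.037,-0.007],"angular": [0,0,0.105]},{"slide": [0.031,0.037,-0.007],"angular": [0,0,0.105]},{"slide": [0.031,0.037,-0.007],"angular": [0,0,0.105]},{"slide": [0.031,0.037,-0.007],"angular": [0,0,0.105]},{"slide": [0.031,0.037,-0.007],"angular": [0,0,0.105]},{"slide": [0.031,0.037,-0.007],"angular": [0,0,0.105]}], "grip": 0.0854}}

```text
time: 1.7
tcp_pos: [0.5008, -0.0895, 0.1471]
eef_rot: [3.139, -0.114, -0.0]
wrist_force: [0.6, -0.8, 0.3]
opening: 0.0858
```

Emit:
{"api": "arm_command", "payload": {"moves": [{"slide": [0,0,-0.01],"angular": [0.1,-0.0075,0]},{"slide": [0,0,-0.01],"angular": [0.1,-0.0075,0]},{"slide": [0,0,-0.01],"angular": [0.1,-0.0075,0]},{"slide": [0,0,-0.01],"angular": [0.1,-0.0075,0]},{"slide": [0,0,0]},{"slide": [0,0,0]}]}}

```text
invalid input
```

Run:
```python
from h import *
np.set_printoptions(precision=4,suppress=True)
s=r.get_state(); M=R.from_rotvec(s['eef_rot']).as_matrix(); print(s['time'],s['tcp_pos'],s['wrist_force'],s['joint_pos']); print(M)
im,d=snap("scene"); cv2.imwrite("pics/s2.png",cv2.resize(im[130:270,180:380],(800,560)))
for c,a,P in caps("scene",im,d,(220,180,310,250)): print(c,a,plane("scene",c,.025))
im,d=snap("top"); m=mask(im,(170,120,50),(180,255,255))|mask(im,(0,150,50),(6,255,255)); m[:235]=0;m[290:]=0;m[:,:310]=0;m[:,400:]=0
P=pts("top",m,d); print("red",m.sum(),np.percentile(P,[1,99],axis=0) if m.sum() else 0)
```

```text
1.7 [ 0.5008 -0.0895  0.1471] [ 0.5722 -0.7764  0.2975] [-0.4099  0.3908  1.5474 -0.0001  1.2034 -0.3374]
[[ 0.9974 -0.0724 -0.    ]
 [-0.0724 -0.9974 -0.0001]
 [ 0.      0.0001 -1.    ]]
[246.3    200.7833] 60 [[ 0.4171 -0.0496  0.025 ]]
[285.8556 225.5444] 90 [[ 0.5744 -0.0382  0.025 ]]
red 233 [[ 0.3255 -0.2945  0.0308]
 [ 0.4225 -0.1364  0.0443]]
```

View pics/s2.png

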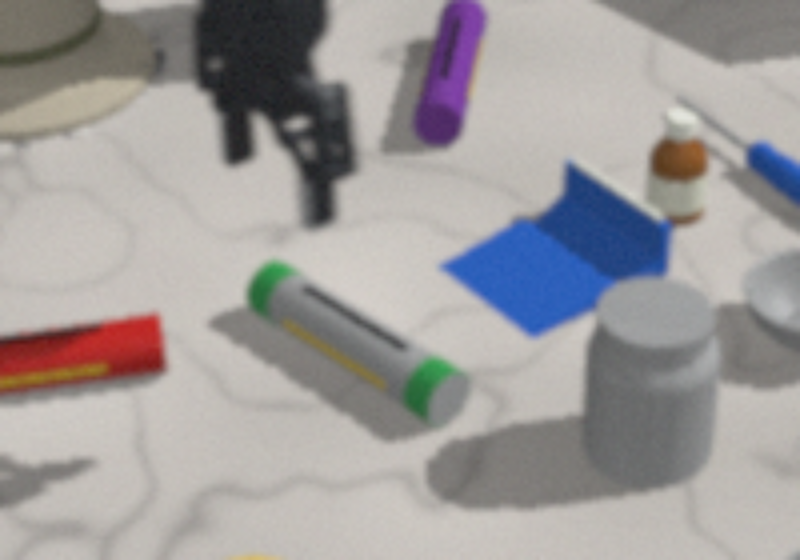

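The crop shows the gripper above and behind the tube, with the tube unmoved and the ramp path clear. The second call was refused, probably because its last rows had no "angular". I'll resend it with every row complete.

Emit:
{"api": "arm_command", "payload": {"moves": [{"slide": [0,0.002,-0.01],"angular": [0.1,-0.0075,0]},{"slide": [0,0.002,-0.01],"angular": [0.1,-0.0075,0]},{"slide": [0,0.002,-0.02],"angular": [0.1,-0.0075,0]},{"slide": [0,0.002,-0.02],"angular": [0.1,-0.0075,0]},{"slide": [0,0,-0.03],"angular": [0,0,0]},{"slide": [0,0,-0.03],"angular": [0,0,0]},{"slide": [0,0,-0.02],"angular": [0,0,0]},{"slide": [0,0,0],"angular": [0,0,0]},{"slide": [0,0,0],"angular": [0,0,0]}]}}

```text
time: 2.92
tcp_pos: [0.5002, -0.0833, 0.0081]
eef_rot: [-2.739, 0.105, -0.022]
wrist_force: [-0.2, -0.2, 0.4]
opening: 0.0853
```

Run:
```python
from h import *
np.set_printoptions(precision=4,suppress=True)
s=r.get_state(); print(s['time'],s['tcp_pos'],s['wrist_force']); print(R.from_rotvec(s['eef_rot']).as_matrix())
im,d=snap("scene"); cv2.imwrite("pics/s3.png",cv2.resize(im[150:260,190:340],(750,550),interpolation=cv2.INTER_CUBIC))
for c,a,P in caps("scene",im,d,(220,180,310,250)): print(c,a,plane("scene",c,.025))
```

```text
2.925 [ 0.5002 -0.0833  0.0081] [-0.1909 -0.1889  0.4399]
[[ 0.9971 -0.0701  0.0302]
 [-0.0763 -0.9182  0.3888]
 [ 0.0005 -0.39   -0.9208]]
[285.9091 225.4205] 88 [[ 0.5741 -0.0377  0.025 ]]
```

View pics/s3.png

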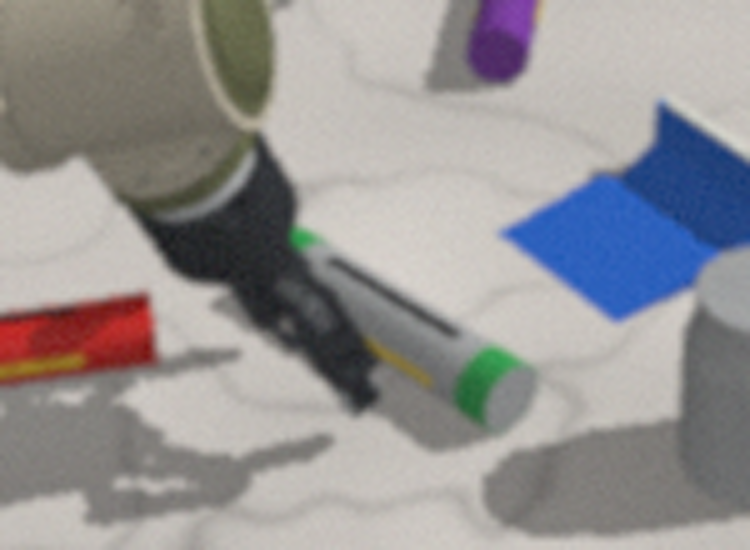

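The crop shows the fingers behind the tube, untouched and clear of the red bar. I'll lower to pushing height and check the force.

Emit:
{"api": "arm_command", "payload": {"moves": [{"slide": [0,0,-0.004],"angular": [0,0,0]},{"slide": [0,0,-0.004],"angular": [0,0,0]},{"slide": [0,0,-0.003],"angular": [0,0,0]},{"slide": [0,0,0],"angular": [0,0,0]}]}}

```text
time: 3.48
tcp_pos: [0.4998, -0.0828, -0.0039]
eef_rot: [-2.738, 0.104, -0.02]
wrist_force: [-0.5, 0.1, 0.1]
opening: 0.0855
```

Emit:
{"api": "arm_command", "payload": {"moves": [{"slide": [0.0004,0.005,0],"angular": [0,0,0]},{"slide": [0.0004,0.005,0],"angular": [0,0,0]},{"slide": [0.0004,0.005,0],"angular": [0,0,0]},{"slide": [0.0004,0.005,0],"angular": [0,0,0]},{"slide": [0.0004,0.005,0],"angular": [0,0,0]},{"slide": [0.0004,0.005,0],"angular": [0,0,0]},{"slide": [0.0004,0.005,0],"angular": [0,0,0]},{"slide": [0.0004,0.005,0],"angular": [0,0,0]}]}}

```text
time: 4.47
tcp_pos: [0.5032, -0.0425, -0.0037]
eef_rot: [-2.739, 0.104, -0.02]
wrist_force: [0.3, -0.5, 0.3]
opening: 0.0855
```

Run:
```python
from h import *
np.set_printoptions(precision=4,suppress=True)
s=r.get_state(); print(s['time'],s['tcp_pos'],s['wrist_force'])
ims=[]
for n,b in(("scene",(190,150,340,260)),("top",(200,170,350,280))):
    im,d=snap(n); ims.append(cv2.resize(im[b[1]:b[3],b[0]:b[2]],(400,293)))
    for c,a,P in caps(n,im,d,b): print(n,c,a,plane(n,c,.025 if n=="scene" else .03))
cv2.imwrite("pics/s4.png",np.hstack(ims))
```

```text
4.475 [ 0.5032 -0.0425 -0.0037] [ 0.2642 -0.4542  0.2753]
scene [293.0357 220.9524] 84 [[ 0.5722 -0.0115  0.025 ]]
top [275.5946 195.7973] 74 [[ 0.5799 -0.0037  0.03  ]]
```

View pics/s4.png

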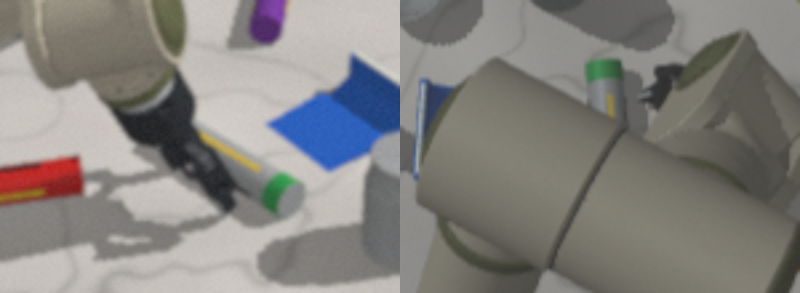

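The tube rolled: its upper line changed from black to yellow, and the near cap moved 27 mm. I'll continue on the flat.

Emit:
{"api": "arm_command", "payload": {"moves": [{"slide": [0.0004,0.005,0],"angular": [0,0,0]},{"slide": [0.0004,0.005,0],"angular": [0,0,0]},{"slide": [0.0004,0.005,0],"angular": [0,0,0]},{"slide": [0.0004,0.005,0],"angular": [0,0,0]},{"slide": [0.0004,0.005,0],"angular": [0,0,0]},{"slide": [0.0004,0.005,0],"angular": [0,0,0]},{"slide": [0.0004,0.005,0],"angular": [0,0,0]},{"slide": [0.0004,0.005,0],"angular": [0,0,0]},{"slide": [0.0004,0.005,0],"angular": [0,0,0]},{"slide": [0.0004,0.005,0],"angular": [0,0,0]}]}}

```text
time: 5.82
tcp_pos: [0.5072, 0.0074, -0.0037]
eef_rot: [-2.739, 0.104, -0.021]
wrist_force: [-0.7, -0.0, -0.4]
opening: 0.0852
```

Run:
```python
from h import *
np.set_printoptions(precision=4,suppress=True)
s=r.get_state(); print(s['time'],s['tcp_pos'],s['wrist_force'])
ims=[]
for n,b in(("scene",(210,140,360,250)),("top",(190,160,340,270))):
    im,d=snap(n); ims.append(cv2.resize(im[b[1]:b[3],b[0]:b[2]],(400,293)))
    for c,a,P in caps(n,im,d,b): print(n,c,a,plane(n,c,.025 if n=="scene" else .03))
cv2.imwrite("pics/s5.png",np.hstack(ims))
```

```text
5.825 [ 0.5072  0.0074 -0.0037] [-0.7252 -0.0239 -0.4025]
scene [306.0854 212.9146] 82 [[0.5692 0.0378 0.025 ]]
top [258.9167 197.1806] 72 [[0.5768 0.0454 0.03  ]]
```

View pics/s5.png

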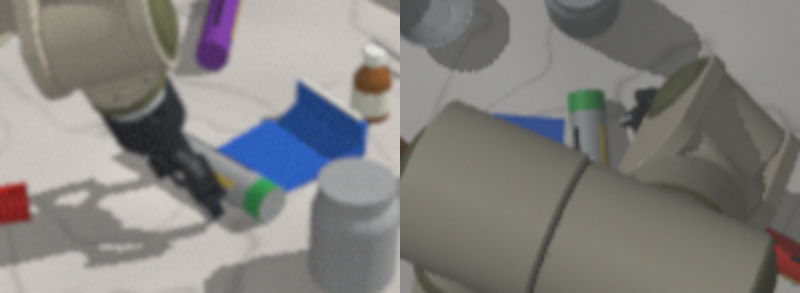

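The cap moved 49 mm while the fingers moved 50 mm, and it drifts toward -x. So the tube rolls well but is still about 0.14 rad askew: rolling resistance is too low for a one-sided push to turn it. I'll straighten it with one fingertip behind the -x half and one in front of the +x half, then turn a little. First I back off, rise, and set up the yaw.

Emit:
{"api": "arm_command", "payload": {"moves": [{"slide": [0,-0.012,0],"angular": [0,0,0]},{"slide": [0,-0.012,0.005],"angular": [0,0,0]},{"slide": [0,0,0.03],"angular": [0,0,0]},{"slide": [0,0,0.03],"angular": [-0.13,0.01,0]},{"slide": [0,0,0.03],"angular": [-0.13,0.01,0]},{"slide": [0,0,0.03],"angular": [-0.14,0.01,0]},{"slide": [0,0,0.02],"angular": [0,0,0.175]},{"slide": [0,0,0],"angular": [0,0,0.175]},{"slide": [0,0,0],"angular": [0,0,0.175]},{"slide": [0,0,0],"angular": [0,0,0.175]},{"slide": [0,0,0],"angular": [0,0,0.175]},{"slide": [0,0,0],"angular": [0,0,0.175]}]}}

```text
time: 7.42
tcp_pos: [0.5071, -0.018, 0.1417]
eef_rot: [2.773, 1.476, -0.0]
wrist_force: [0.6, -0.5, -0.2]
opening: 0.0854
```

```bash
cat > look.py <<'E'
from h import *
import sys
np.set_printoptions(precision=4,suppress=True)
s=r.get_state(); M=R.from_rotvec(s['eef_rot']).as_matrix(); print(s['time'],s['tcp_pos'],s['wrist_force'],s['opening']); print("x",M[:,0],"z",M[:,2])
ims=[]
for n,b in(("scene",(210,140,360,250)),("top",(190,160,340,270))):
    im,d=snap(n); ims.append(cv2.resize(im[b[1]:b[3],b[0]:b[2]],(400,293)))
    for c,a,P in caps(n,im,d,b):
        q=plane(n,c,.025 if n=="scene" else .03)[0]
        print(n,c,a,q+(np.array([.008,.0075,0]) if n=="scene" else 0))
cv2.imwrite("pics/%s.png"%sys.argv[1],np.hstack(ims))
E
python3 look.py s6
```

```text
7.425 [ 0.5071 -0.018   0.1417] [ 0.5595 -0.5064 -0.2003] 0.08535679563871414
x [ 0.5585  0.8295 -0.0003] z [ 0.     -0.0004 -1.    ]
scene [267.963  188.7407] 54 [0.4192 0.0404 0.025 ]
scene [307.631 211.881] 84 [0.5766 0.0515 0.025 ]
```

Emit:
{"api": "arm_command", "payload": {"moves": [{"slide": [-0.003,0.022,0],"angular": [0,0,0]},{"slide": [-0.003,0.022,-0.02],"angular": [0,0,0]},{"slide": [-0.003,0.021,-0.03],"angular": [0,0,0]},{"slide": [0,0,-0.03],"angular": [0,0,0]},{"slide": [0,0,0],"angular": [0,0,0]},{"slide": [0,0,0],"angular": [0,0,0]}]}}

```text
time: 8.28
tcp_pos: [0.4989, 0.0475, 0.0624]
eef_rot: [2.777, 1.466, 0.002]
wrist_force: [-0.7, -0.1, -0.5]
opening: 0.0854
```

```bash
python3 look.py s7
```

```text
8.275 [0.4989 0.0475 0.0624] [-0.7211 -0.1018 -0.4723] 0.08543498032300803
x [0.5641 0.8257 0.0006] z [ 0.0015 -0.0003 -1.    ]
scene [267.9038 188.7885] 52 [0.4193 0.0401 0.025 ]
scene [307.6265 211.8193] 83 [0.5764 0.0517 0.025 ]
```

View pics/s7.png

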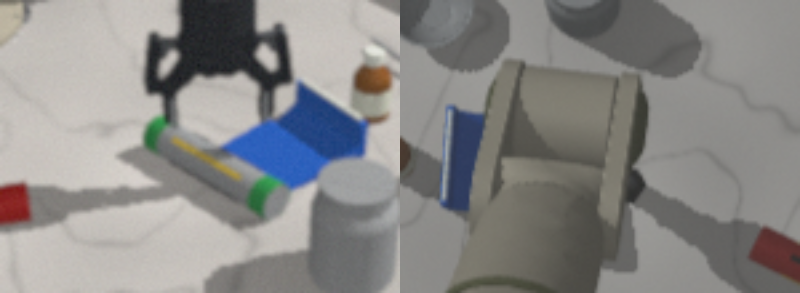

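The picture shows the fingers straddling the tube diagonally with room on both sides, and the tube at rest. I'll go down.

Emit:
{"api": "arm_command", "payload": {"moves": [{"slide": [-0.001,0,-0.02],"angular": [0,0,0]},{"slide": [0,0,-0.02],"angular": [0,0,0]},{"slide": [0,0,-0.015],"angular": [0,0,0]},{"slide": [0,0,-0.01],"angular": [0,0,0]},{"slide": [0,0,0],"angular": [0,0,0]}]}}

```text
time: 9.0
tcp_pos: [0.4973, 0.048, -0.0036]
eef_rot: [-2.777, -1.469, 0.0]
wrist_force: [0.8, 0.5, 0.1]
opening: 0.0856
```

Emit:
{"api": "arm_command", "payload": {"moves": [{"slide": [0,0,0],"angular": [0,0,-0.05]},{"slide": [0,0,0],"angular": [0,0,-0.05]},{"slide": [0,0,0],"angular": [0,0,-0.05]},{"slide": [0,0,0],"angular": [0,0,-0.05]},{"slide": [0,0,0],"angular": [0,0,0]}]}}

```text
time: 9.62
tcp_pos: [0.4976, 0.048, -0.0029]
eef_rot: [2.908, 1.186, 0.002]
wrist_force: [0.4, -0.5, -0.2]
opening: 0.0853
```

```bash
python3 look.py s8
```

```text
9.625 [ 0.4976  0.048  -0.0029] [ 0.4114 -0.5358 -0.2258] 0.08532258575776919
x [0.7149 0.6992 0.0009] z [ 0.0015 -0.0003 -1.    ]
scene [271.6923 184.9231] 26 [0.4111 0.0608 0.025 ]
scene [308.494  211.3253] 83 [0.5763 0.0549 0.025 ]
```

Emit:
{"api": "arm_command", "payload": {"moves": [{"slide": [0,0,0],"angular": [0,0,-0.04]},{"slide": [0,0,0],"angular": [0,0,0]}]}}

```text
time: 9.98
tcp_pos: [0.4973, 0.0481, -0.0034]
eef_rot: [2.932, 1.128, 0.001]
wrist_force: [0.4, 1.3, 1.1]
opening: 0.0858
```

```bash
python3 look.py s9
```

```text
9.975 [ 0.4973  0.0481 -0.0034] [0.4113 1.283  1.1162] 0.08575372598248934
x [0.7419 0.6705 0.0004] z [ 0.0006 -0.0001 -1.    ]
scene [271.9231 184.5385] 26 [0.41   0.0626 0.025 ]
scene [307.6471 211.5647] 85 [0.5756 0.0525 0.025 ]
```

View pics/s9.png

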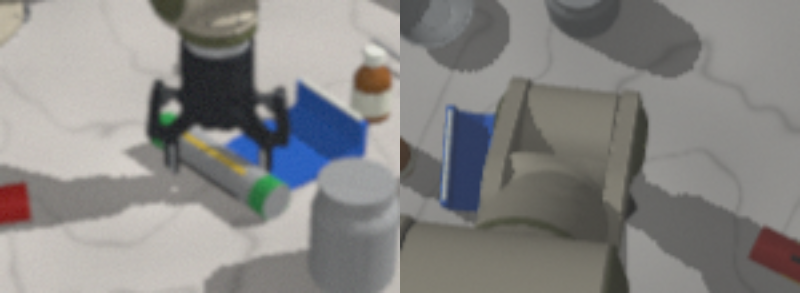

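The picture shows both fingertips now bearing on the tube, but the far cap is half hidden. I'll back the turn off, rise, and measure.

Emit:
{"api": "arm_command", "payload": {"moves": [{"slide": [0,0,0],"angular": [0,0,0.08]},{"slide": [0,0,0],"angular": [0,0,0.08]},{"slide": [0,0,0.02],"angular": [0,0,0]},{"slide": [0,0,0.03],"angular": [0,0,0]},{"slide": [0,0,0.04],"angular": [0,0,0]},{"slide": [0,0,0.02],"angular": [0,0,0]}]}}

```text
time: 10.82
tcp_pos: [0.4976, 0.0481, 0.1082]
eef_rot: [2.831, 1.359, 0.003]
wrist_force: [0.5, 0.4, -0.1]
opening: 0.0851
```

```bash
python3 look.py s10
```

```text
10.825 [0.4976 0.0481 0.1082] [ 0.4835  0.3951 -0.1392] 0.08507742370443075
x [0.6257 0.7801 0.0013] z [ 0.0023 -0.0003 -1.    ]
scene [270.1887 187.3585] 53 [0.418  0.0496 0.025 ]
scene [307.6914 211.4938] 81 [0.5754 0.0528 0.025 ]
```

The slope is now +0.020, down from +0.070, and the target is -0.072. I'll repeat the turn with about 0.09 rad more.

Emit:
{"api": "arm_command", "payload": {"moves": [{"slide": [0,0.003,-0.03],"angular": [0,0,0]},{"slide": [0,0,-0.04],"angular": [0,0,0]},{"slide": [0,0,-0.03],"angular": [0,0,0]},{"slide": [0,0,-0.011],"angular": [0,0,0]},{"slide": [0,0,0],"angular": [0,0,-0.06]},{"slide": [0,0,0],"angular": [0,0,-0.06]},{"slide": [0,0,0],"angular": [0,0,-0.05]},{"slide": [0,0,0],"angular": [0,0,-0.05]},{"slide": [0,0,0],"angular": [0,0,-0.04]},{"slide": [0,0,0],"angular": [0,0,0]}]}}

```text
time: 12.18
tcp_pos: [0.4973, 0.0511, -0.0045]
eef_rot: [2.985, 0.98, 0.001]
wrist_force: [-0.3, -0.1, 0.1]
opening: 0.0855
```

Emit:
{"api": "arm_command", "payload": {"moves": [{"slide": [0,0,0],"angular": [0,0,0.08]},{"slide": [0,0,0],"angular": [0,0,0.08]},{"slide": [0,0,0.02],"angular": [0,0,0]},{"slide": [0,0,0.03],"angular": [0,0,0]},{"slide": [0,0,0.04],"angular": [0,0,0]},{"slide": [0,0,0.02],"angular": [0,0,0]}]}}

```text
time: 12.92
tcp_pos: [0.4977, 0.0511, 0.1074]
eef_rot: [2.895, 1.216, 0.004]
wrist_force: [-1.0, -0.9, -0.1]
opening: 0.0853
```

```bash
python3 look.py s11
```

```text
12.925 [0.4977 0.0511 0.1074] [-1.0274 -0.8712 -0.1345] 0.08527811032090411
x [0.7003 0.7139 0.0018] z [ 0.0028 -0.0003 -1.    ]
scene [273.38 185.22] 50 [0.4156 0.0635 0.025 ]
scene [306.2237 211.8158] 76 [0.5738 0.0488 0.025 ]
```

The slope is now about -0.09 against a target of -0.072, which is good enough. The lateral offset is about -11 mm, inside the 35 mm overhang. I'll go back behind the tube with the tilted two-finger push.

Emit:
{"api": "arm_command", "payload": {"moves": [{"slide": [0,-0.009,0],"angular": [0,0,-0.175]},{"slide": [0,-0.008,0],"angular": [0,0,-0.175]},{"slide": [0,-0.008,0],"angular": [0,0,-0.175]},{"slide": [0,-0.008,0],"angular": [0,0,-0.175]},{"slide": [0,-0.008,0],"angular": [0,0,-0.175]},{"slide": [0,0,-0.01],"angular": [0.1,-0.0075,0]},{"slide": [0,0,-0.01],"angular": [0.1,-0.0075,0]},{"slide": [0,0,-0.01],"angular": [0.1,-0.0075,0]},{"slide": [0,0,-0.01],"angular": [0.1,-0.0075,0]},{"slide": [0,0,-0.03],"angular": [0,0,0]},{"slide": [0,0,-0.03],"angular": [0,0,0]},{"slide": [0,0,-0.009],"angular": [0,0,0]}]}}

```text
time: 14.52
tcp_pos: [0.496, 0.0104, -0.0056]
eef_rot: [-2.737, 0.112, -0.014]
wrist_force: [-0.5, -0.1, 0.0]
opening: 0.0855
```

```bash
python3 look.py s12
```

```text
14.525 [ 0.496   0.0104 -0.0056] [-0.4962 -0.0596  0.0052] 0.08548786289187395
x [ 0.9967 -0.0805 -0.0062] z [ 0.0258  0.3906 -0.9202]
scene [306.2237 211.8158] 76 [0.5738 0.0488 0.025 ]
top [258.8382 197.3824] 68 [0.5762 0.0456 0.03  ]
```

View pics/s12.png

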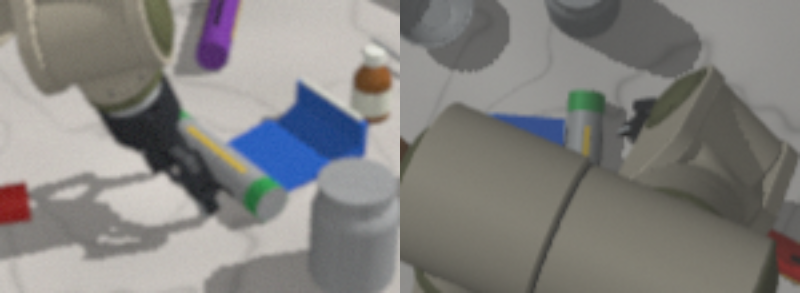

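The picture shows the tube roughly parallel to the ramp edge and the fingers behind it. I'll push it to the ramp.

Emit:
{"api": "arm_command", "payload": {"moves": [{"slide": [0.0004,0.005,0],"angular": [0,0,0]},{"slide": [0.0004,0.005,0],"angular": [0,0,0]},{"slide": [0.0004,0.005,0],"angular": [0,0,0]},{"slide": [0.0004,0.005,0],"angular": [0,0,0]},{"slide": [0.0004,0.005,0],"angular": [0,0,0]},{"slide": [0.0004,0.005,0],"angular": [0,0,0]},{"slide": [0.0004,0.005,0],"angular": [0,0,0]},{"slide": [0.0004,0.005,0],"angular": [0,0,0]},{"slide": [0.0004,0.005,0],"angular": [0,0,0]},{"slide": [0.0004,0.005,0],"angular": [0,0,0]},{"slide": [0.0004,0.005,0.0004],"angular": [0,0,0]}]}}

```text
time: 16.0
tcp_pos: [0.5016, 0.0654, -0.0033]
eef_rot: [-2.738, 0.111, -0.019]
wrist_force: [0.2, -1.2, 1.5]
opening: 0.0854
```

```bash
python3 look.py s13
```

```text
16.0 [ 0.5016  0.0654 -0.0033] [ 0.2433 -1.1848  1.5323] 0.08539189189811815
x [ 0.9967 -0.0806 -0.0024] z [ 0.0293  0.3893 -0.9206]
scene [317.0667 206.32  ] 75 [0.5751 0.0878 0.025 ]
top [245.5846 196.5538] 65 [0.5796 0.0845 0.03  ]
```

The tube is in contact with the fingers and on the ramp, with low forces. I'll push up the ramp.

Emit:
{"api": "arm_command", "payload": {"moves": [{"slide": [0.0004,0.005,0.0007],"angular": [0,0,0]},{"slide": [0.0004,0.005,0.0007],"angular": [0,0,0]},{"slide": [0.0004,0.005,0.0007],"angular": [0,0,0]},{"slide": [0.0004,0.005,0.0007],"angular": [0,0,0]},{"slide": [0.0004,0.005,0.0007],"angular": [0,0,0]},{"slide": [0.0004,0.005,0.0007],"angular": [0,0,0]},{"slide": [0.0004,0.005,0.0007],"angular": [0,0,0]},{"slide": [0.0004,0.005,0.0007],"angular": [0,0,0]}]}}

```text
time: 17.1
tcp_pos: [0.5048, 0.1054, 0.0024]
eef_rot: [-2.738, 0.111, -0.019]
wrist_force: [0.3, -1.1, 0.3]
opening: 0.0853
```

```bash
python3 look.py s14
```

```text
17.1 [0.5048 0.1054 0.0024] [ 0.324  -1.1173  0.3061] 0.08525737998765386
x [ 0.9967 -0.0805 -0.0024] z [ 0.0292  0.3893 -0.9206]
scene [328.7436 199.5897] 78 [0.5738 0.1337 0.025 ]
top [231.8    195.4462] 65 [0.5837 0.1249 0.03  ]
```

View pics/s14.png

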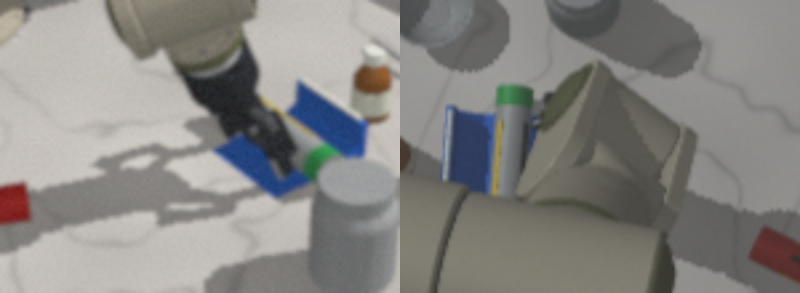

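The picture shows the tube most of the way up the ramp, parallel to the back stop, with both fingers behind it. I'll push over the crest.

Emit:
{"api": "arm_command", "payload": {"moves": [{"slide": [0.0004,0.005,0.0007],"angular": [0,0,0]},{"slide": [0.0004,0.005,0.0007],"angular": [0,0,0]},{"slide": [0.0004,0.005,0.0007],"angular": [0,0,0]},{"slide": [0.0004,0.005,0.0007],"angular": [0,0,0]},{"slide": [0.0004,0.005,0.0007],"angular": [0,0,0]},{"slide": [0.0003,0.004,0.0007],"angular": [0,0,0]},{"slide": [0,0,0],"angular": [0,0,0]}]}}

```text
time: 18.08
tcp_pos: [0.507, 0.1345, 0.0066]
eef_rot: [-2.738, 0.11, -0.019]
wrist_force: [-0.4, 0.2, -0.3]
opening: 0.0855
```

```bash
python3 look.py s15
```

```text
18.075 [0.507  0.1345 0.0066] [-0.3765  0.18   -0.3413] 0.08554786638736697
x [ 0.9968 -0.08   -0.0025] z [ 0.029   0.3895 -0.9206]
scene [339.4746 194.2203] 59 [0.5754 0.1745 0.025 ]
top [220.32   194.8533] 75 [0.5862 0.1587 0.03  ]
```

The cap position puts the tube centre at y≈0.165, which is the seat. I'll withdraw backward, then up and away so the cameras can see.

Emit:
{"api": "arm_command", "payload": {"moves": [{"slide": [0,-0.01,0],"angular": [0,0,0]},{"slide": [0,-0.02,0.002],"angular": [0,0,0]},{"slide": [0,-0.03,0.02],"angular": [0,0,0]},{"slide": [0,-0.03,0.04],"angular": [0,0,0]},{"slide": [0,-0.04,0.04],"angular": [0,0,0]},{"slide": [0,-0.05,0.03],"angular": [0,0,0]},{"slide": [0,-0.05,0.03],"angular": [0,0,0]},{"slide": [-0.02,-0.05,0.02],"angular": [0,0,0]},{"slide": [-0.02,-0.05,0],"angular": [0,0,0]},{"slide": [-0.02,-0.05,0],"angular": [0,0,0]},{"slide": [0,0,0],"angular": [0,0,0]}]}}

```text
time: 19.55
tcp_pos: [0.4456, -0.2495, 0.1881]
eef_rot: [-2.738, 0.118, -0.02]
wrist_force: [0.8, 0.1, 0.1]
opening: 0.0853
```

```bash
python3 look.py s16; python3 look.py s17
python3 - <<'E'
import cv2,numpy as np
a=cv2.imread("pics/scene0.png");b=cv2.imread("pics/top0.png")
from h import *
im,d=snap("top"); im2,_=snap("scene")
cv2.imwrite("pics/fin.png",np.vstack([cv2.resize(im[120:270,90:390],(600,300)),cv2.resize(im2[130:260,180:440],(600,300))]))
E
```

```text
19.55 [ 0.4456 -0.2495  0.1881] [0.8227 0.0558 0.1448] 0.08526370316810569
x [ 0.9963 -0.0857 -0.0027] z [ 0.0309  0.389  -0.9207]
scene [303.9375 171.7292] 48 [0.421  0.1786 0.025 ]
scene [339.3667 194.3333] 60 [0.5756 0.1739 0.025 ]
top [219.9855 194.7391] 69 [0.5866 0.1597 0.03  ]
top [215.987  248.3896] 77 [0.4286 0.1713 0.03  ]
19.65 [ 0.4466 -0.2463  0.1883] [-0.1333  0.4256 -0.7764] 0.0856778214815075
x [ 0.9966 -0.082  -0.0027] z [ 0.0296  0.39   -0.9203]
scene [303.9375 171.7292] 48 [0.421  0.1786 0.025 ]
scene [339.3065 194.4355] 62 [0.5759 0.1734 0.025 ]
top [220.0714 194.7143] 70 [0.5867 0.1594 0.03  ]
top [215.7867 248.4267] 75 [0.4285 0.1719 0.03  ]
```

View pics/fin.png

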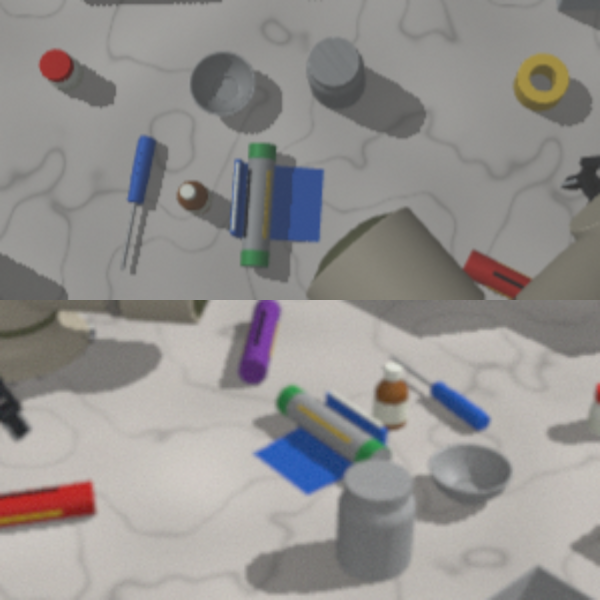

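The tube lies in the groove parallel to the back stop, with its centre at ≈(0.508, 0.166), slope -0.077 and both green ends sticking out. It holds still between looks, the bystanders are unmoved and the arm is clear, so I'm handing it in.

```bash
python3 -c "
from station import r
print(r.job_done())"
```

```text
the job is handed in; nothing more can be done
None
```

The tube is in the groove of the blue V-rest, and I handed the job in at about 20 s. I rolled it across the counter and up the ramp with the open fingertips, touching below its middle.

**Skew correction:** The first push left the tube about 0.14 rad askew. I stopped before the ramp and straightened it with two fingertip turns, one finger on each side, without gripping it. It turned in place there and moved only about 10 mm along the counter.

**Last checks:**
- **Position:** the tube's centre measured about (0.508, 0.166) m, against an estimated seat of (0.514, 0.165). It is about 6 mm off centre along the groove, so roughly 41 mm and 29 mm stick out at the two ends.
- **Settled:** it lies parallel to the groove and did not move between two looks 0.1 s apart.
- **Forces:** the wrist force stayed at about 2 N or less in every reading.
- **Other things:** in the last picture the bystanders near the rest and the look-alikes stood where they were, and the arm was clear. The tub was outside the final crops, so I did not check it there.

**Failed or disagreed:**
- One move call was refused because some rows had no "angular" value; I resent it in full.
- The scene camera's cap positions were off by about 8 mm from the top camera's, so I shifted them to match. In the final view they still differed by about 7 to 14 mm, so the final position comes from the top camera.

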